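# Turn the soup's hotplate down to 2

### The job

The soup in the blue casserole has come to the boil. With a fingertip against the bar of the selector in front of its hotplate, gently push the selector round, counting the clicks, down to setting 2 without running past it, then take the hand away. Do not pinch the selector, leave the other hotplate's selector on its setting, and do not shift the pots, the tin or the mug.

Things in the scene. Friction and masses are not known exactly. Their poses are not given: they have to be found in the camera images.
- hob: twin electric hotplate, a fixed steel box 380 mm deep (x), 500 wide (y), flat top 85 mm above the table. Origin: centre of its underside. x points from the control strip (its near edge) to the back, y to its left; turned by up to 13 degrees. Two dark 180 mm plates, 8 mm proud of the top, 75 mm behind the origin, 120 mm left and right; the selector in front of each plate works that plate
- sel_left (a joint): setting of the selector of the left (hob +y) plate: 0 = off, plus 0.6283 rad (36 degrees) per click clockwise seen from above; setting n is 0.6283 n, the last is 6. It starts on 4, 5 or 6. A sprung roller holds it at each setting: about 0.1 N m (4 N at the bar's end) drives it out; past half-way it springs into the next by itself within 0.2 s, ahead of the finger
- sel_right (a joint): setting of the selector of the right (hob -y) plate: 0 = off, plus 0.6283 rad (36 degrees) per click clockwise seen from above; setting n is 0.6283 n, the last is 6. It starts on 4, 5 or 6 and has the same clicks
- left_axis (a point): point on the left selector's upright turning axis, level with the top of its bar, 117 mm above the table, 115 mm in front of the hob's origin and 190 mm straight in front of the plate's centre; fixed to the hob. Printed round it: a ring (off) 108 degrees anticlockwise from straight back, then clockwise every 36 degrees six growing ticks, 1 to 6; setting 3 points straight back (hob +x), 2 is 36 degrees anticlockwise of that
- right_axis (a point): the same for the right selector, with the same scale printed round it
- left_pointer (a point): point on the top of the left selector's bar, on the white line that marks its pointer end, 26 mm from the axis; turns with it. Its x axis points from the turning axis to the pointer end
- right_pointer (a point): the same for the right selector
- knob_left: the left selector: a black disc, 62 mm across, top 9 mm above the steel top, and across it an upright black bar, the part to push: 60 mm long (its x, pointer end at +x), 13 wide, from 9 to 32 mm above the steel top, centred on the axis. A white line runs along the pointer half of the bar's top and down that end. Origin on the axis at the steel top, 85 mm above the table
- knob_right: the right selector, made alike
- left_plate (a point): centre of the top face of the left hotplate, 93 mm above the table
- right_plate (a point): centre of the top face of the right hotplate
- casserole: the blue enamel casserole with lid, 168 mm across, 126 mm high, two loop handles reaching 110 mm from its axis to its left and right (its y), about 2.4 kg. Loose, it stands on one of the two plates, left or right by chance. Origin: centre of its underside
- stockpot: the pale, bare-steel stockpot with lid, 166 mm across, 150 mm high, two dark loop handles reaching 109 mm from its axis, about 2.6 kg. Loose, it stands on the other plate. Origin: centre of its underside
- tin: a food tin with a red label, 74 mm across, 108 mm high, loose on the table beside the hob, left or right of it. Origin: centre of its underside
- mug: a white mug, 80 mm across, 92 mm high, with a handle on its robot side, loose on the table at the other side of the hob. Origin: centre of its underside
Things that resemble listed ones, but are neither listed nor needed, are in the scene too. There is more than one size of the casserole; the one meant has the size given above.

How it is judged:
By the outcome, as a careful person would: the job done as asked, in the order asked, and still so for the second after the job is handed in, with the robot touching nothing.
It also fails if it takes over 42 s, if anything falls off the work surface, if the arm or the gripper's body presses on something with over 40 N, if the wrist force passes 120 N, or if a joint passes its speed limit or range.

### The arm

A 6-joint arm with a two-finger parallel gripper is mounted at the origin on the work surface. World frame = base frame: x ahead of the robot, y to its left, z up, the work surface at z = 0. Lengths are in m, angles in rad, forces in N, time in s.
With the tool pointing down it reaches from about 0.225 to 0.875 m from the base axis. Payload 3.4 kg.
Tool frame: the origin (TCP) lies between the finger pads; the fingertips stand 11 mm ahead of it and the grasp point (between the pads) lies 8 mm behind it; z points along the fingers, y is the line along which they close (so a half turn about z gives the same grasp; the last joint's range is limited). The gripper opens to 85 mm and grips with 20 to 120 N. Pads are 22 mm wide; open, the fingers measure 114 mm over their backs; the gripper's body (76 mm by 85 mm) begins 54 mm behind the grasp point. The pads swing forward as they close: fully open they stand 13 mm farther back than shut.
Start: joints at [1.154, 0.276, 1.505, -0, 1.361, -0.121], TCP at [0.168, 0.55, 0.242] pointing down, gripper open.
Joint ranges: [-2.89, 2.89], [-0.75, 2.08], [0.22, 2.7], [-1.18, 4.32], [0.11, 2.71], [-2.7, 2.7]. Speed limits (rad/s): [2.57, 2.57, 3.14, 3.14, 3.14, 3.14].

### API

Orientations are given as a unit quaternion [w, x, y, z].
In Python, from rig import manip, imaging gives the robot as it stands. The module is installed in compiled form; this text tells all that it offers.
- The arm moves only by the tool jog_arm, never from a script. Its argument "deltas" is one flat list of numbers, 7 for each row, row after row: the turn, a rotation vector about the world's x, y, z in degrees, then the shift along the world's x, y, z in mm, then the opening, from 0 (shut) to 1 (fully open). In form: [ax, ay, az, tx, ty, tz, gripper, ax, ay, az, tx, ty, tz, gripper, ...]. A call has 1 to 20 rows; each row is the pose to reach, as a shift and turn from the pose commanded when the call began; what a row does not reach only later rows make up. A row lasts 1/10 s, in which the tool goes at most 50 mm and 8.59 degrees, less where a joint would pass 70% of its speed; a pose out of reach is approached as far as the arm can. A call with a gripper value outside its range is refused whole. The fingers move at their own pace and stop on an object; "grip_force" is the grip in N (left out, the last holds). Time passes only in rows, so rows that repeat a pose let the fingers close. It gives the time, the measured TCP pose, the force, the opening and the grip force at its end, in the units of the state.
- manip.get_state(): the state, without advancing time (a new reading comes with each control period).
- imaging.get_image(name): name is "scene" or "side" or "wrist"; returns the picture (384x512x3 uint8, blue, green, red); there is no depth.
- imaging.calibration(name): a dict with "mtx" (3x3 intrinsics, pixels), "cam_to_world" (4x4, takes a point from camera to world coordinates). Camera axes: x right, y down, z forward; pixel columns grow to the right and rows downward; lengths in m; the calibration is good to about 2 mm. The wrist camera is an equidistant fisheye: a pixel r from the principal point sees the ray r / f radians off the axis. A picture is of the moment at which its call begins: read the wrist's pose just before it. calibration takes no time and is no camera call; for the wrist camera it gives the pose at the moment of the call.
- manip.sign_off(): hands the job in; it is judged then, once.
The state is a dict: "clock": time; "qpos": joint angles; "qd": joint speeds; "effort": joint torques, N m; "position": TCP position; "ee_rot": TCP orientation; "contact_force": force on the tool from outside, world axes, zero at the start; "moment": the same for the moment, N m; "width": finger opening in m; "gripper_force": force on a finger pad.
Only numpy, scipy, OpenCV 4.12 (cv2) and the standard library are available. Lean on these libraries where they do the work, as an engineer would, in place of code of your own. Each camera call takes 0.05 s, during which the arm holds its last target. There are 200 camera calls.

## Working session

There is one attempt and no reset: what is moved stays moved. The work goes in short steps, Python scripts to look and compute and a tool call to move; the robot and the scene stay as the last step left them, time stands still between calls to the robot, and variables do not carry over. Pictures are saved under pics/ and viewed, at most 10 in all, crops included, and the job is handed in when it is done.

Besides the shell and the picture viewer there is one more tool, called after "Request:" by a JSON object that holds its "op" and its "data". jog_arm: Moves the arm, as the interface text tells. Its arguments: {"type":"object","properties":{"deltas":{"type":"array"},"grip_force":{"type":"number"}},"required":["deltas"]}

```bash
mkdir -p pics
cat > h.py <<'E'
import numpy as np, cv2
from rig import manip, imaging
def shot(n,f):
    c=imaging.calibration(n); im=imaging.get_image(n); cv2.imwrite('pics/'+f,im); return im,c
def ray(n,c,u,v):
    K=c['mtx']; T=c['cam_to_world']; x=(u-K[0,2])/K[0,0]; y=(v-K[1,2])/K[1,1]
    if n=='wrist':
        r=np.hypot(x,y); d=np.array([np.sin(r)*x/max(r,1e-9),np.sin(r)*y/max(r,1e-9),np.cos(r)])
    else: d=np.array([x,y,1])
    return T[:3,3],T[:3,:3]@d
def at_z(n,c,u,v,z):
    o,d=ray(n,c,u,v); return o+d*(z-o[2])/d[2]
def proj(n,c,p):
    q=np.linalg.inv(c['cam_to_world'])@np.append(p,1); K=c['mtx']
    if n=='wrist':
        r=np.hypot(q[0],q[1]); t=np.arctan2(r,q[2]); x,y=q[0]/r*t,q[1]/r*t
    else: x,y=q[0]/q[2],q[1]/q[2]
    return np.array([K[0,0]*x+K[0,2],K[1,1]*y+K[1,2]])
E
python3 - <<'E'
from h import *
import pickle
C={}; ims=[]
for n in ['scene','side','wrist']:
    im,c=shot(n,n+'0.png'); C[n]=c; print(n,c['mtx'].tolist(),c['cam_to_world'].round(3).tolist())
    ims.append(im)
pickle.dump(C,open('c0.pkl','wb'))
s=manip.get_state();print(s)
E
```

```text
scene [[419.0544042441131, 0.0, 253.7468696590317], [0.0, 419.0544042441131, 192.38242586303457], [0.0, 0.0, 1.0]] [[-0.42, 0.736, -0.531, 1.005], [0.907, 0.351, -0.231, 0.249], [0.016, -0.579, -0.815, 0.894], [0.0, 0.0, 0.0, 1.0]]
side [[356.1938373371245, 0.0, 262.6162226221093], [0.0, 356.1938373371245, 186.0977057725542], [0.0, 0.0, 1.0]] [[0.973, -0.184, 0.143, 0.373], [-0.233, -0.748, 0.622, -0.565], [-0.007, -0.638, -0.77, 0.812], [0.0, 0.0, 0.0, 1.0]]
wrist [[297.3186396354542, 0.0, 249.43180733687714], [0.0, 297.3186396354542, 189.28201620332138], [0.0, 0.0, 1.0]] [[0.292, 0.917, 0.272, 0.098], [0.957, -0.279, -0.085, 0.572], [-0.002, 0.285, -0.959, 0.373], [0.0, 0.0, 0.0, 1.0]]
{'clock': 0.15, 'qpos': array([ 1.15402452e+00,  2.76502461e-01,  1.50581912e+00, -5.20448663e-06,
        1.36070301e+00, -1.21011522e-01]), 'qd': array([ 0.0029891 , -0.00268591, -0.00477759,  0.00076496,  0.00016001,
        0.00125974]), 'effort': array([ 2.70321616e-03, -4.17138898e+01, -2.46034026e+01, -1.51272206e-04,
        7.48416991e-03, -1.04059276e-05]), 'position': array([0.16745868, 0.54969522, 0.24161758]), 'ee_rot': array([-1.87753916e-04,  1.47341166e-01,  9.89085471e-01, -6.90919425e-04]), 'contact_force': array([-0.502625  ,  1.13732021,  0.01122789]), 'moment': array([ 0.03528275, -0.0321023 , -0.00483049]), 'gripper_force': 0.0, 'width': 0.08517883135720668}
```

View pics/scene0.png

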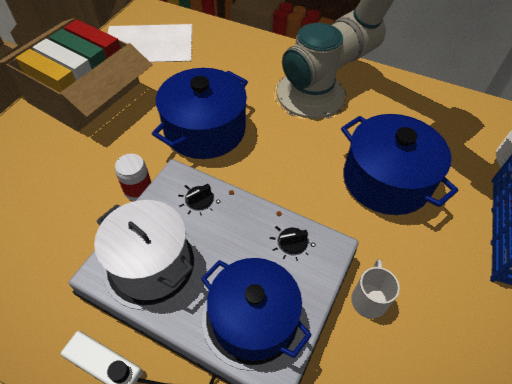

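View pics/side0.png

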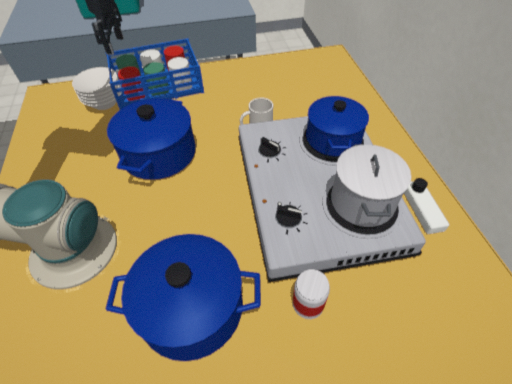

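Candidates for the pot:
- Scene (255,310), blue, standing on a hob plate.
- Scene (200,112) and (397,165), larger blue casseroles on the table.
- Scene (145,245), the steel stockpot on the other plate.

The one on the plate is right. It is on the hob's +y (left) side, so the left selector is the one at scene (293,240), side (270,148). The other selector is at scene (198,196), side (289,215).

Run:
```python
from h import *
import pickle
C=pickle.load(open('c0.pkl','rb'))
a=cv2.imread('pics/scene0.png');b=cv2.imread('pics/side0.png')
f=lambda im,x,y:cv2.resize(im[y:y+50,x:x+66],None,fx=6,fy=6,interpolation=cv2.INTER_CUBIC)
cv2.imwrite('pics/k0.png',np.vstack([np.hstack([f(a,262,215),f(a,168,172)]),np.hstack([f(b,238,122),f(b,258,190)])]))
for n,u,v,z in [('scene',293,240,.105),('side',270,148,.105),('scene',198,196,.105),('side',289,215,.105),
 ('scene',172,162,.085),('scene',357,240,.085),('side',270,277,.085),('side',239,122,.085),
 ('scene',405,137,.15),('side',147,112,.15),('scene',200,85,.15),('side',180,275,.15),('scene',255,294,.22),('side',340,105,.22)]:
  print(n,u,v,at_z(n,C[n],u,v,z).round(3))
```

```text
scene 293 240 [0.568 0.154 0.105]
side 270 148 [0.557 0.138 0.105]
scene 198 196 [ 0.555 -0.085  0.105]
side 289 215 [ 0.545 -0.097  0.105]
scene 172 162 [ 0.481 -0.203  0.085]
scene 357 240 [0.497 0.279 0.085]
side 270 277 [ 0.464 -0.233  0.085]
side 239 122 [0.497 0.293 0.085]
scene 405 137 [0.213 0.3   0.15 ]
side 147 112 [0.233 0.325 0.15 ]
scene 200 85 [ 0.264 -0.237  0.15 ]
side 180 275 [ 0.282 -0.216  0.15 ]
scene 255 294 [0.755 0.148 0.22 ]
side 340 105 [0.748 0.136 0.22 ]
```

View pics/k0.png

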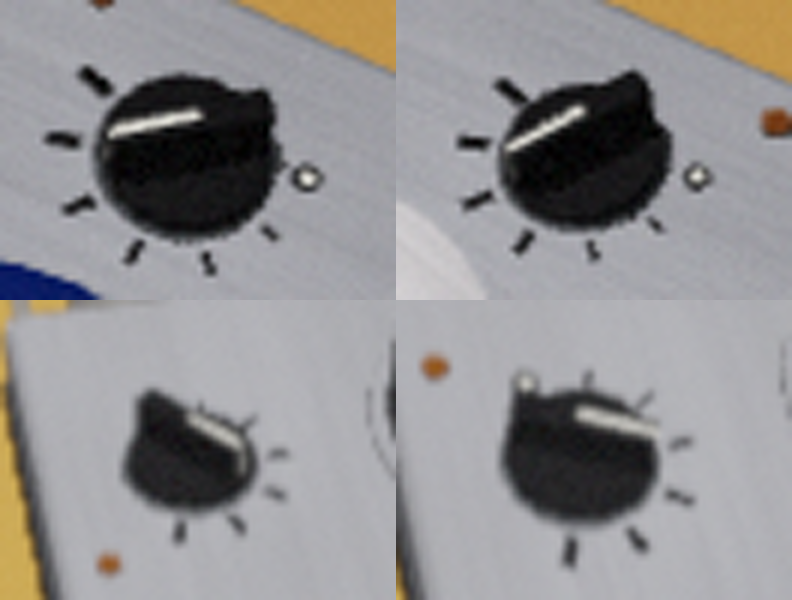

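```bash
cat > m.py <<'E'
from h import *
import pickle
from scipy.optimize import least_squares
C=pickle.load(open('c0.pkl','rb'))
def P(n,u,v,ox,oy,z): return at_z(n,C[n],ox+(u+.5)/6-.5,oy+(v+.5)/6-.5,z)[:2]
def an(d): return np.degrees(np.arctan2(d[1],d[0]))
def do(name,n,ox,oy,t,w):
    Q=np.array([P(n,u,v,ox,oy,.085) for u,v in t[1]]); k=np.array(t[0])
    def f(x):
        th=x[2]-np.radians(36)*(k-3); return (Q-x[:2]-np.c_[x[3]*np.cos(th),x[3]*np.sin(th)]).ravel()
    s=least_squares(f,[*Q.mean(0),-.05,.042]); x=s.x
    A,B=[P(n,u,v,ox,oy,.117) for u,v in w]
    print(name,n,'axis',x[:2].round(4),'yaw',np.degrees(x[2]).round(1),'r',x[3].round(4),'rms',np.sqrt(np.mean(s.fun**2)).round(4),
     'pointer',A.round(4),B.round(4),'ang rel hob',round(an(A-B)-np.degrees(x[2]),1),round(an(A-x[:2])-np.degrees(x[2]),1))
do('L','scene',262,215,([6,5,4,3,2,1,0],[(95,80),(62,138),(78,207),(134,252),(208,262),(270,233),(307,178)]),[(108,131),(200,114)])
do('R','scene',168,172,([6,5,4,3,2,1,0],[(510,91),(473,142),(478,203),(523,242),(593,250),(655,224),(697,177)]),[(508,149),(582,110)]) if 0 else do('R','scene',168,172,([6,5,4,3,2,1,0],[(114,91),(77,142),(82,203),(127,242),(197,250),(259,224),(301,177)]),[(112,149),(186,110)])
do('L','side',238,122,([2,3,4,5,6],[(248,123),(278,154),(274,193),(236,225),(180,232)]),[(242,143),(190,118)])
do('R','side',258,190,([1,2,3,4,5,6,0],[(191,81),(248,98),(285,143),(284,196),(241,240),(174,251),(129,82)]),[(258,133),(182,113)])
E
python3 m.py
```

```text
L scene axis [0.5595 0.1502] yaw -2.6 r 0.044 rms 0.0008 pointer [0.579  0.1264] [0.5586 0.1532] ang rel hob -50.3 -48.2
R scene axis [ 0.5476 -0.0895] yaw -2.3 r 0.044 rms 0.0009 pointer [ 0.5742 -0.1036] [ 0.5465 -0.0874] ang rel hob -28.0 -25.5
L side axis [0.559  0.1516] yaw -1.9 r 0.0434 rms 0.0005 pointer [0.5784 0.1303] [0.559  0.1525] ang rel hob -47.0 -45.9
R side axis [ 0.5469 -0.0872] yaw -2.4 r 0.0438 rms 0.001 pointer [ 0.572  -0.1025] [ 0.5453 -0.0858] ang rel hob -29.6 -29.0
```

The knobs' axes are consistent: 240 mm apart, hob yaw about -2.6°. The left pointer reads about -48°, which is closest to setting 4 (-36°). I'll shut the hand, go above the tail end of the bar, and check with the wrist camera.

Request:
{"op": "jog_arm", "data": {"deltas": [0,0,-2,30,-25,0,0,0,0,-4,60,-50,0,0,0,0,-6,90,-75,0,0,0,0,-8,120,-100,0,0,0,0,-10,150,-125,0,0,0,0,-12,180,-150,0,0,0,0,-14,210,-175,0,0,0,0,-16,240,-200,0,0,0,0,-18,270,-225,0,0,0,0,-20,300,-250,0,0,0,0,-22,330,-275,-5,0,0,0,-22,360,-300,-15,0,0,0,-22,390,-320,-25,0,0,0,-22,408,-334,-40,0,0,0,-22,408,-334,-40,0,0,0,-22,408,-334,-40,0,0,0,-22,408,-334,-40,0], "grip_force": 20}}

```text
clock: 1.85
position: [0.5749, 0.2168, 0.2028]
ee_rot: [-0.0, 0.333, 0.943, 0.0]
contact_force: [0.3, 0.4, -0.1]
width: 0.0
gripper_force: 0.0
```

Run:
```python
from h import *
import pickle
im,c=shot('wrist','w1.png'); pickle.dump(c,open('w1.pkl','wb'))
s=manip.get_state(); print(s['clock'],s['position'],s['width'],s['contact_force'],s['ee_rot'])
p=proj('wrist',c,[.559,.151,.117]); print(p)
x,y=[int(v) for v in p]; x0=max(0,x-75);y0=max(0,y-55)
cv2.imwrite('pics/w1c.png',cv2.resize(im[y0:y0+120,x0:x0+160],None,fx=5,fy=5,interpolation=cv2.INTER_CUBIC)); print(x0,y0)
```

```text
1.9 [0.57493363 0.21700582 0.20308213] 0.0003419511427254939 [-0.93395511  0.40747475 -0.53951949] [1.43936118e-04 3.32834048e-01 9.42985307e-01 4.31563546e-04]
[174.64156593 233.10560305]
99 178
```

View pics/w1c.png

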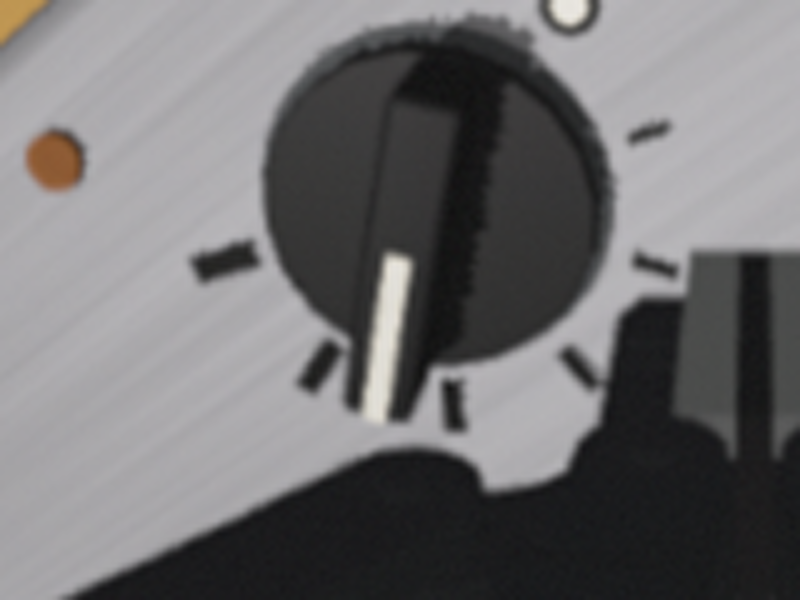

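The close wrist view shows the left selector. Its white line runs from crop (398,258) to (375,415), just left of tick 4 at (455,405); tick 5 is at (320,368), 6 at (225,262), 3 at (580,368), 2 at (655,265), 1 at (650,132), and off at (570,8). I'll compute the angle.

```bash
cat > mw.py <<'E'
from h import *
import pickle,sys
from scipy.optimize import least_squares
an=lambda d: np.degrees(np.arctan2(d[1],d[0]))
def wm(pk,ox,oy,s,ks,T,L,bar):
    c=pickle.load(open(pk,'rb')); g=lambda p,z: at_z('wrist',c,ox+(p[0]+.5)/s-.5,oy+(p[1]+.5)/s-.5,z)[:2]
    Q=np.array([g(p,.085) for p in T]);k=np.array(ks)
    def f(x):
        th=x[2]-np.radians(36)*(k-3); return (Q-x[:2]-np.c_[x[3]*np.cos(th),x[3]*np.sin(th)]).ravel()
    r=least_squares(f,[*Q.mean(0),-.05,.042]);x=r.x
    A,B=[g(p,.117) for p in L]; b=np.array([g(p,.117) for p in bar])
    print('axis',x[:2].round(4),'yaw',np.degrees(x[2]).round(1),'r',x[3].round(4),'rms',np.sqrt(np.mean(r.fun**2)).round(4),'line',B.round(4),A.round(4),'world ang',an(B-A).round(1),'rel',(an(B-A)-np.degrees(x[2])).round(1),'len',np.linalg.norm(B-A).round(4))
    print('bar corners',b.round(4).tolist(),'centre',b.mean(0).round(4))
if __name__=='__main__':
    wm('w1.pkl',99,178,5,[6,5,4,3,2,1,0],[(225,262),(320,368),(455,405),(580,368),(655,265),(650,132),(570,8)],[(398,258),(376,412)],[(390,98),(458,112),(345,405),(412,412)])
E
python3 mw.py
```

```text
axis [0.5594 0.1535] yaw -2.5 r 0.0438 rms 0.0007 line [0.5769 0.1322] [0.5583 0.1559] world ang -52.0 rel -49.4 len 0.0301
bar corners [[0.5375, 0.1739], [0.5461, 0.1809], [0.5726, 0.1287], [0.5807, 0.1374]] centre [0.5592 0.1552]
```

It starts on 4, about 13° off the tick; it read the same in three views. I'll descend beside the tail of the bar, on its clockwise side.

Request:
{"op": "jog_arm", "data": {"deltas": [0,0,-4,2,-6,-15,0,0,0,-8,4,-12,-30,0,0,0,-13,6,-19,-45,0,0,0,-13,6,-19,-60,0,0,0,-13,6,-19,-72,0,0,0,-13,6,-19,-82,0,0,0,-13,6,-19,-88,0,0,0,-13,6,-19,-92,0,0,0,-13,6,-19,-92,0,0,0,-13,6,-19,-92,0]}}

```text
clock: 2.9
position: [0.5819, 0.1972, 0.1107]
ee_rot: [0.0, 0.438, 0.899, 0.0]
contact_force: [-0.1, 0.2, 0.5]
width: 0.0002
gripper_force: 0.0
```

Request:
{"op": "jog_arm", "data": {"deltas": [0,0,0,-3,-2.5,0,0,0,0,0,-6,-5,0,0,0,0,0,-9,-7,0,0,0,0,0,-12,-9.5,0,0,0,0,0,-13.5,-10.5,0,0,0,0,0,-15,-11.5,0,0,0,0,0,-15,-11.5,0,0]}}

```text
clock: 3.6
position: [0.5664, 0.1854, 0.1104]
ee_rot: [-0.0, 0.438, 0.899, 0.0]
contact_force: [-1.0, -0.2, 1.4]
width: -0.0003
gripper_force: 0.0
```

Run:
```python
from h import *
import pickle
im,c=shot('wrist','w2.png'); pickle.dump(c,open('w2.pkl','wb'))
s=manip.get_state(); print(s['position'],s['contact_force'],s['moment'])
x,y=[int(v) for v in proj('wrist',c,[.559,.152,.117])]; x0=max(0,x-100);y0=max(0,y-75)
cv2.imwrite('pics/w2c.png',cv2.resize(im[y0:y0+150,x0:x0+200],None,fx=4,fy=4,interpolation=cv2.INTER_CUBIC)); print(x0,y0)
```

```text
[0.56661485 0.18551081 0.11036133] [-0.21899183  0.27815872  0.65528199] [-0.02256288  0.07268483  0.00188611]
98 220
```

View pics/w2c.png

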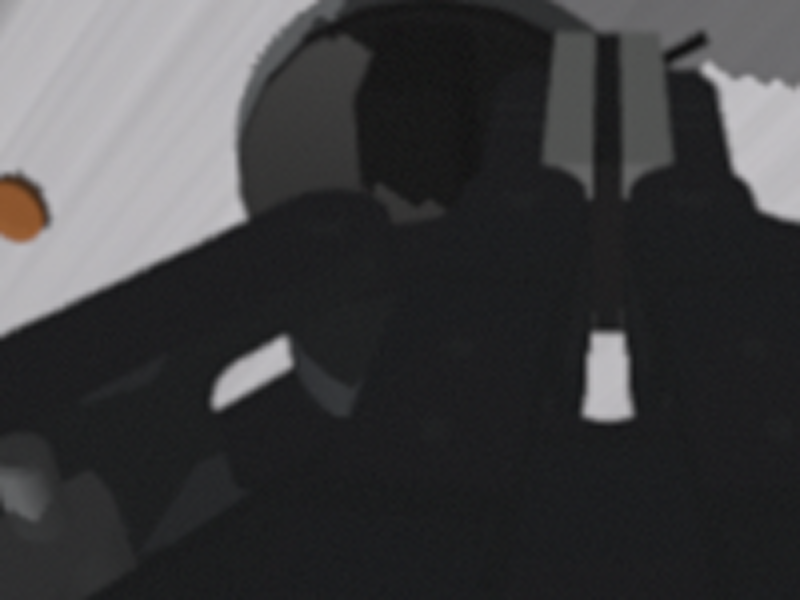

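The view is blocked by the fingers: the disc is at crop (300,120) and the bar is mostly hidden. From here I go by force.

Request:
{"op": "jog_arm", "data": {"deltas": [0,0,0,-0.8,-0.6,0,0,0,0,0,-1.6,-1.2,0,0,0,0,0,-2.4,-1.8,0,0,0,0,0,-3.2,-2.5,0,0,0,0,0,-3.2,-2.5,0,0]}}

```text
clock: 4.15
position: [0.5633, 0.183, 0.1103]
ee_rot: [-0.0, 0.438, 0.899, -0.0]
contact_force: [0.3, -0.5, 0.9]
width: 0.0
gripper_force: 0.0
```

Request:
{"op": "jog_arm", "data": {"deltas": [0,0,2,-1.1,0.1,0,0,0,0,4,-2.1,0.2,0,0,0,0,6,-3.2,0.2,0,0,0,0,8,-4.3,0.2,0,0,0,0,8,-4.3,0.2,0,0]}}

```text
clock: 4.65
position: [0.5594, 0.1833, 0.1104]
ee_rot: [0.0, 0.374, 0.927, 0.0]
contact_force: [0.0, -0.9, 0.2]
width: -0.0
gripper_force: 0.2
```

Request:
{"op": "jog_arm", "data": {"deltas": [0,0,2,-1.1,0,0,0,0,0,4,-2.1,-0.1,0,0,0,0,6,-3.2,-0.2,0,0,0,0,6,-3.2,-0.2,0,0]}}

```text
clock: 5.05
position: [0.5558, 0.183, 0.1103]
ee_rot: [-0.0, 0.325, 0.946, -0.0]
contact_force: [0.1, 0.0, -0.1]
width: 0.0002
gripper_force: 0.0
```

```bash
cat > look.py <<'E'
from h import *
import sys
a,c=shot('scene','t1.png'); b,d=shot('side','t2.png')
f=lambda im,x,y:cv2.resize(im[y:y+84,x:x+66],None,fx=6,fy=6,interpolation=cv2.INTER_CUBIC)
cv2.imwrite('pics/'+sys.argv[1],np.hstack([f(a,260,198),f(b,236,105)]))
s=manip.get_state(); print(s['clock'],s['position'],s['contact_force'])
E
python3 look.py l1.png
```

```text
5.15 [0.55585804 0.18301866 0.11033627] [-0.62522046  1.05445282  0.2487992 ]
```

View pics/l1.png

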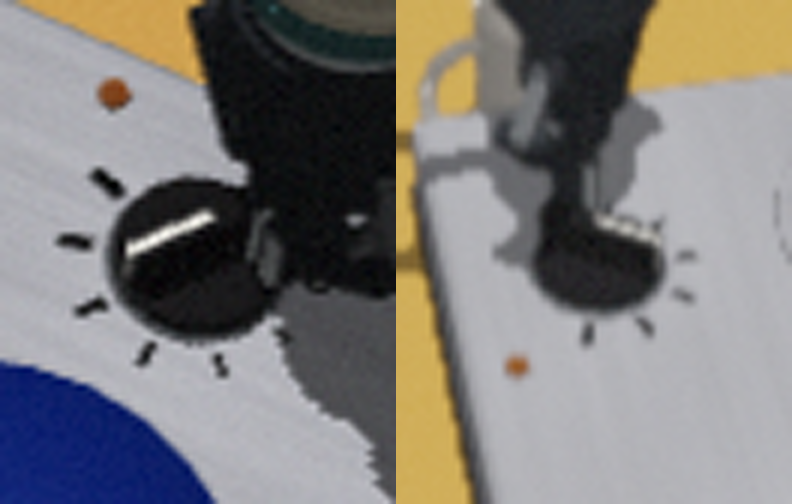

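```bash
cat > ang.py <<'E'
import sys
from h import *
import pickle
C=pickle.load(open('c0.pkl','rb'))
v=list(map(float,sys.argv[1:]))
for n,ox,oy,p in [('scene',260,198,v[:4]),('side',236-66,105,v[4:8])]:
    if len(p)<4: break
    A,B=[at_z(n,C[n],ox+(p[i]+.5)/6-.5,oy+(p[i+1]+.5)/6-.5,.117)[:2] for i in (0,2)]
    d=A-B; print(n,A.round(4),B.round(4),np.degrees(np.arctan2(d[1],d[0])).round(1)+2.6)
E
python3 ang.py 128 248 213 213 657 242 597 217
```

```text
scene [0.5833 0.1312] [0.5574 0.1531] -37.5
side [0.5821 0.1314] [0.559  0.1546] -42.5
```

The bar is in contact and follows: line at scene crop (128,248)-(213,213), about -40° relative to the hob. It has some play around 4. I'll keep turning slowly.

Request:
{"op": "jog_arm", "data": {"deltas": [0,0,2,-1.1,-0.2,0,0,0,0,4,-2.1,-0.3,0,0,0,0,6,-3.2,-0.6,0,0,0,0,8,-4.2,-0.8,0,0,0,0,8,-4.2,-0.8,0,0]}}

```text
clock: 5.65
position: [0.5541, 0.1839, 0.1107]
ee_rot: [0.002, 0.259, 0.966, 0.002]
contact_force: [3.2, 4.1, -2.1]
width: 0.0002
gripper_force: 2.8
```

Force is now 5 N, so it is climbing the detent. I'll go on in small steps.

Request:
{"op": "jog_arm", "data": {"deltas": [0,0,1,-0.5,-0.2,0,0,0,0,2,-1,-0.3,0,0,0,0,3,-1.5,-0.5,0,0,0,0,4,-2,-0.6,0,0,0,0,4,-2,-0.6,0,0]}}

```text
clock: 6.15
position: [0.5532, 0.1844, 0.1109]
ee_rot: [0.003, 0.225, 0.974, 0.004]
contact_force: [5.5, 6.6, -4.1]
width: -0.0007
gripper_force: 4.3
```

```bash
python3 look.py l2.png
python3 - <<'E'
from h import *
s=manip.get_state(); F=s['contact_force'];M=s['moment'];print(s['clock'],F.round(2),M.round(3),s['position'].round(4))
print('foot',(np.cross(F,M)/F.dot(F)).round(4))
E
```

```text
6.25 [0.55314942 0.18433935 0.11084097] [ 5.65996577  5.82356212 -3.57066369]
6.25 [ 5.66  5.82 -3.57] [ 1.125 -0.907 -0.039] [0.5531 0.1843 0.1108]
foot [-0.044  -0.0483 -0.1485]
```

View pics/l2.png

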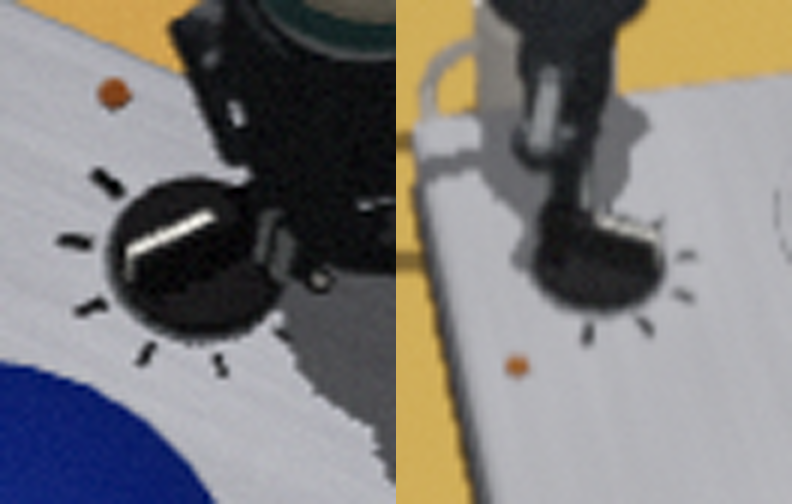

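The bar is unchanged: line still (128,248)-(213,213), with the finger on its tail at about 8 N. The push needs to be a little firmer, purely along the bar's normal and in small steps.

Request:
{"op": "jog_arm", "data": {"deltas": [0,0,0,-0.6,-0.8,0,0,0,0,0,-1.2,-1.6,0,0,0,0,0,-1.2,-1.6,0,0]}}

```text
clock: 6.55
position: [0.5529, 0.1839, 0.111]
ee_rot: [0.004, 0.226, 0.974, 0.005]
contact_force: [6.3, 8.9, -5.5]
width: -0.0005
gripper_force: 5.9
```

Run:
```python
from h import *
s=manip.get_state(); F=s['contact_force'];M=s['moment'];print(s['clock'],F.round(2),M.round(3),s['position'].round(4),s['gripper_force'])
```

```text
6.55 [ 6.34  8.88 -5.5 ] [ 1.597 -1.161 -0.061] [0.5529 0.1839 0.111 ] 5.896917305944953
```

Request:
{"op": "jog_arm", "data": {"deltas": [0,0,0,3,4,0,0,0,0,0,6,8,0,0,0,0,0,12,16,0,0,0,0,0,12,16,0,0]}}

```text
clock: 6.95
position: [0.5613, 0.1968, 0.1103]
ee_rot: [0.0, 0.224, 0.975, 0.0]
contact_force: [-0.1, -0.3, -0.8]
width: -0.0002
gripper_force: 0.0
```

```bash
python3 look.py l3.png
python3 - <<'E'
from h import *
import pickle
C=pickle.load(open('c0.pkl','rb'))
p=manip.get_state()['position']
for n,ox,oy in [('scene',260,198),('side',170,105)]:
  for q in [p-[0,0,.011],p,[.5595,.1525,.117],[.5595,.1525,.094]]:
    print(n,((proj(n,C[n],q)-[ox,oy]+.5)*6-.5).round())
E
```

```text
7.05 [0.56034617 0.19608179 0.11016706] [-0.49419109 -0.25738843 -0.28615884]
scene [317. 290.]
scene [321. 275.]
scene [209. 217.]
scene [203. 249.]
side [579. 187.]
side [579. 170.]
side [599. 220.]
side [599. 255.]
```

View pics/l3.png

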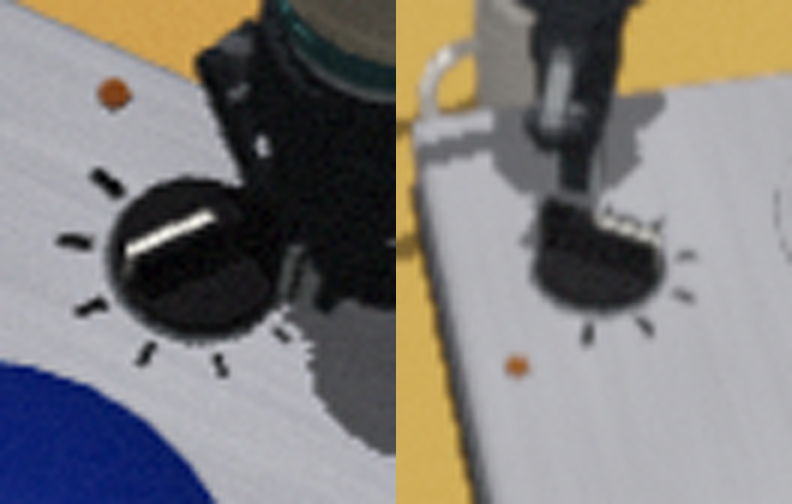

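The bar is stable near 4, so it is now properly seated in its notch (about -37°). I'll lay the finger flatter on the tail and push along the normal, a little more firmly. Even at full command this can't reach past 3.

Request:
{"op": "jog_arm", "data": {"deltas": [0,0,-4,-2,-4,0,0,0,0,-8,-4,-8,0,0,0,0,-8,-5,-11,0,0,0,0,-8,-6.3,-12.6,0,0,0,0,-8,-7.6,-14.2,0,0,0,0,-8,-8.9,-15.7,0,0,0,0,-8,-8.9,-15.7,0,0]}}

```text
clock: 7.75
position: [0.554, 0.183, 0.1107]
ee_rot: [0.002, 0.292, 0.956, 0.004]
contact_force: [4.3, 7.5, -3.5]
width: -0.0003
gripper_force: 4.5
```

```bash
cat > st.py <<'E'
from h import *
s=manip.get_state(); F=s['contact_force'];M=s['moment'];p=s['position'];r=p-[.5595,.1525,0]
print(s['clock'],F.round(1),M.round(3),p.round(4),'eff',s['effort'].round(2),'torque on knob',-(r[0]*F[1]-r[1]*F[0]).round(3)-M[2].round(3))
E
python3 st.py
```

```text
7.75 [ 4.3  7.5 -3.5] [ 1.288 -0.765 -0.06 ] [0.554  0.183  0.1107] eff [ -3.67 -46.75 -18.61  -2.16   2.06  -0.06] torque on knob 0.23299999999999998
```

Request:
{"op": "jog_arm", "data": {"deltas": [0,0,0,-0.7,-0.8,0,0,0,0,0,-1.4,-1.6,0,0,0,0,0,-2.1,-2.4,0,0,0,0,0,-2.1,-2.4,0,0]}}

```text
clock: 8.15
position: [0.5536, 0.1825, 0.1109]
ee_rot: [0.003, 0.293, 0.956, 0.006]
contact_force: [7.3, 12.2, -6.1]
width: -0.0001
gripper_force: 7.1
```

```bash
python3 st.py
```

```text
8.15 [ 7.3 12.2 -6.1] [ 2.009 -1.175  0.02 ] [0.5536 0.1825 0.1109] eff [ -5.63 -47.75 -17.22  -3.38   3.3   -0.08] torque on knob 0.27099999999999996
```

```bash
cat > line.py <<'E'
from h import *
import pickle
C=pickle.load(open('c0.pkl','rb')); ax={'L':[.5595,.1525],'R':[.5473,-.0885]}
def line(im,n,k):
    out=[]; g=im.min(2).astype(float)
    V,U=np.mgrid[0:384,0:512]
    o=C[n]['cam_to_world'][:3,3]; K=C[n]['mtx']
    d=np.stack([(U-K[0,2])/K[0,0],(V-K[1,2])/K[1,1],np.ones_like(U)],-1)@C[n]['cam_to_world'][:3,:3].T
    P=o+d*((.117-o[2])/d[...,2])[...,None]; r=P[...,:2]-ax[k]
    m=(np.hypot(r[...,0],r[...,1])<.030)&(g>75)
    # keep component with largest weight
    nn,lab=cv2.connectedComponents(m.astype(np.uint8),connectivity=8)
    best=max(range(1,nn),key=lambda i:g[lab==i].sum(),default=0)
    s=lab==best; w=g[s]-50; Q=r[s]; c=(Q*w[:,None]).sum(0)/w.sum(); e=np.linalg.eigh(np.cov((Q-c).T,aweights=w)); v=e[1][:,1]; v=v*np.sign(v@c)
    return s.sum(),(c*1000).round(1),round(np.degrees(np.arctan2(v[1],v[0]))+2.6,1)
if __name__=='__main__':
    for tag,f in [('start',lambda n:cv2.imread(f'pics/{n}0.png')),('now',imaging.get_image)]:
        for n in ['scene','side']:
            im=f(n)
            for k in 'LR': print(tag,n,k,line(im,n,k))
E
python3 line.py; python3 st.py
```

```text
start scene L (np.int64(136), array([-17.4,  -6.2]), np.float64(-72.2))
start scene R (np.int64(111), array([-15.4, -12.1]), np.float64(-49.5))
start side L (np.int64(134), array([9. , 6.7]), np.float64(-42.5))
start side R (np.int64(170), array([10. , 10.4]), np.float64(-41.3))
now scene L (np.int64(98), array([-15.9, -14.3]), np.float64(-49.6))
now scene R (np.int64(163), array([ -7.2, -12.2]), np.float64(162.7))
now side L (np.int64(105), array([15.1,  2.9]), np.float64(-66.8))
now side R (np.int64(175), array([ 9.9, 10.3]), np.float64(-41.2))
8.25 [ 7.3 12.4 -6.3] [ 2.062 -1.178 -0.053] [0.5536 0.1826 0.1109] eff [ -5.57 -47.63 -17.25  -3.36   3.28  -0.07] torque on knob 0.347
```

```bash
sed -i 's/<.030)&(g>75)/<.040)\&(g>85)/; s/best=max.*/best=min([i for i in range(1,nn) if 8<(lab==i).sum()<60],key=lambda i:np.hypot(*(r[lab==i].mean(0))),default=0)/' line.py; python3 line.py
python3 - <<'E'
from h import *
a,c=shot('scene','t5.png'); b,d=shot('side','t6.png')
f=lambda im,x,y:cv2.resize(im[y:y+60,x:x+40],None,fx=10,fy=10,interpolation=cv2.INTER_CUBIC)
cv2.imwrite('pics/l4.png',np.clip(np.hstack([f(a,280,205),f(b,253,118)])*2.0,0,255).astype(np.uint8))
E
```

```text
start scene L (np.int64(36), array([  9.4, -12.8]), np.float64(-49.5))Traceback (most recent call last):
  File "line.py", line 20, in <module>
    for k in 'LR': print(tag,n,k,line(im,n,k))
                                 ~~~~^^^^^^^^
  File "line.py", line 14, in line
    s=lab==best; w=g[s]-50; Q=r[s]; c=(Q*w[:,None]).sum(0)/w.sum(); e=np.linalg.eigh(np.cov((Q-c).T,aweights=w)); v=e[1][:,1]; v=v*np.sign(v@c)
                                                                                     ~~~~~~^^^^^^^^^^^^^^^^^^^^
    raise ValueError(
        "aweights cannot be negative")
ValueError: aweights cannot be negative
```

View pics/l4.png

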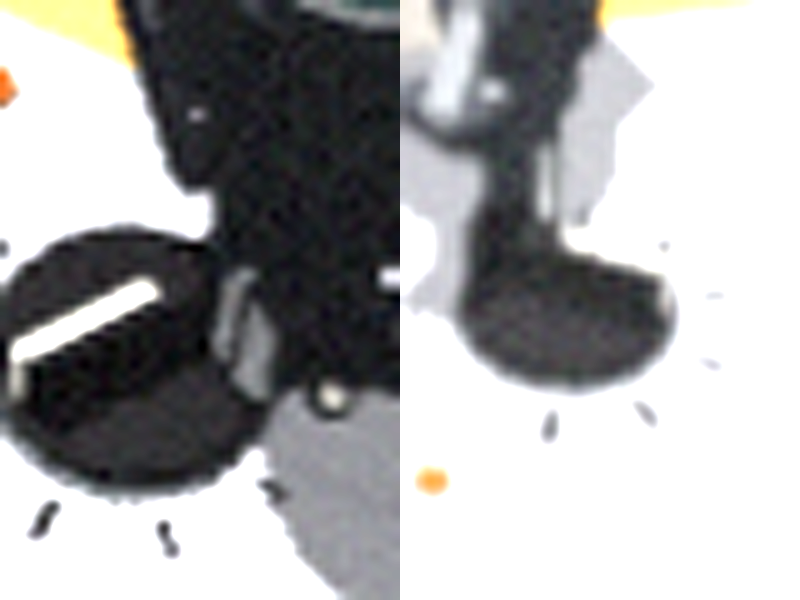

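Run:
```python
from h import *
import pickle
C=pickle.load(open('c0.pkl','rb'))
p=np.array([.5536,.1826]); ph=np.radians(146); u=np.array([np.cos(ph),np.sin(ph)]); v=np.array([-u[1],u[0]])
for z in (.105,.0999,.095,.090,.086):
  print(z,[((proj('scene',C['scene'],[*(p-.011*u+s*v),z])-[280,205]+.5)*10-.5).round() for s in (-.008,0,.008)])
import line
for n in ['scene','side']:
  print(n,((proj(n,C[n],[.5595,.1525,.117])-([280,205] if n=='scene' else [213,118])+.5)*10).round(),((proj(n,C[n],[.5595,.1525,.094])-([280,205] if n=='scene' else [213,118])+.5)*10).round())
def a(x0,y0,x1,y1):
  A,B=[at_z('scene',C['scene'],280+(x+.5)/10-.5,205+(y+.5)/10-.5,.117)[:2] for x,y in ((x0,y0),(x1,y1))]; d=A-B; print(A,B,np.degrees(np.arctan2(d[1],d[0]))+2.6)
a(20,350,152,290)
```

```text
0.105 [array([264., 403.]), array([242., 374.]), array([221., 346.])]
0.0999 [array([261., 414.]), array([240., 386.]), array([218., 357.])]
0.095 [array([259., 425.]), array([237., 396.]), array([216., 368.])]
0.09 [array([256., 436.]), array([234., 408.]), array([213., 379.])]
0.086 [array([254., 445.]), array([232., 416.]), array([211., 388.])]
scene [149. 293.] [139. 345.]
side [569. 237.] [569. 296.]
[0.58417574 0.13304095] [0.5587187  0.15289105] -35.34528015745664
```

The crop shows the finger tip on the tail, with the line at (20,350)-(152,290), or -35°: exactly on 4. I'll raise the push further in small steps; the commanded travel still ends short of 3.

Request:
{"op": "jog_arm", "data": {"deltas": [0,0,1,-0.7,-0.7,0,0,0,0,2,-1.4,-1.4,0,0,0,0,3,-2.1,-2.1,0,0,0,0,3,-2.1,-2.1,0,0]}}

```text
clock: 8.75
position: [0.5501, 0.1805, 0.1106]
ee_rot: [0.002, 0.267, 0.964, 0.005]
contact_force: [3.0, 11.1, -2.7]
width: 0.0001
gripper_force: 5.6
```

```bash
python3 st.py
```

```text
8.75 [ 3.  11.1 -2.7] [ 1.754 -0.588 -0.037] [0.5501 0.1805 0.1106] eff [-5.220e+00 -4.587e+01 -1.899e+01 -2.900e+00  1.710e+00 -3.000e-02] torque on knob 0.226
```

```bash
cat > ln.py <<'E'
from h import *
import pickle
C=pickle.load(open('c0.pkl','rb'))
# score angle: mean brightness along the line (z=.117, r 4..26) minus flanks
def score(im,n,ax):
    g=im.min(2).astype(np.float32); best=[]
    for t in np.arange(-130,131,1.0):
        a=np.radians(t-2.6); e=np.array([np.cos(a),np.sin(a)]); f=np.array([-e[1],e[0]])
        def m(o): 
            p=np.array([proj(n,C[n],[*(np.array(ax)+r*e+o*f),.117]) for r in np.linspace(.004,.025,9)],np.float32)
            return cv2.remap(g,p[:,:1],p[:,1:],cv2.INTER_LINEAR).ravel()
        c=max((np.mean(m(o))-max(np.mean(m(o+.0055)),np.mean(m(o-.0055))) for o in (-.002,0,.002)))
        best.append((round(float(c),1),t))
    return sorted(best)[::-1][:3]
if __name__=='__main__':
    import sys
    A={'L':(.5595,.1525),'R':(.5473,-.0885)}
    for n in ['scene','side']:
        im=cv2.imread(f'pics/{n}0.png') if len(sys.argv)>1 else imaging.get_image(n)
        for k in 'LR': print(n,k,score(im,n,A[k]))
E
python3 ln.py 0; echo now; python3 ln.py
```

```text
scene L [(165.5, np.float64(-52.0)), (163.9, np.float64(-53.0)), (163.4, np.float64(-51.0))]
scene R [(145.9, np.float64(-28.0)), (144.9, np.float64(-27.0)), (141.0, np.float64(-26.0))]
side L [(57.2, np.float64(-46.0)), (57.0, np.float64(-47.0)), (57.0, np.float64(-53.0))]
side R [(74.8, np.float64(-27.0)), (74.8, np.float64(-28.0)), (74.3, np.float64(-29.0))]
now
scene L [(178.0, np.float64(-21.0)), (175.1, np.float64(-22.0)), (174.1, np.float64(-20.0))]
scene R [(154.2, np.float64(-28.0)), (153.0, np.float64(-27.0)), (148.8, np.float64(-26.0))]
side L [(7.2, np.float64(16.0)), (6.9, np.float64(15.0)), (6.6, np.float64(17.0))]
side R [(75.5, np.float64(-27.0)), (75.5, np.float64(-28.0)), (74.9, np.float64(-29.0))]
```

The tracker works: left is now at -21°, almost at the half-way point, and the right selector is unchanged at -28°. One more small push.

Request:
{"op": "jog_arm", "data": {"deltas": [0,0,1,-0.4,-0.9,0,0,0,0,2,-0.8,-1.8,0,0,0,0,2,-0.8,-1.8,0,0]}}

```text
clock: 9.15
position: [0.5457, 0.1752, 0.1103]
ee_rot: [-0.001, 0.25, 0.968, 0.001]
contact_force: [-1.2, 4.8, 0.6]
width: 0.0004
gripper_force: 2.6
```

```bash
python3 st.py; python3 ln.py|grep 'e L\|R'
```

```text
9.15 [-1.2  4.8  0.6] [ 0.894  0.267 -0.016] [0.5457 0.1752 0.1103] eff [ -3.11 -43.48 -21.04  -1.69  -0.26  -0.13] torque on knob 0.054
scene L [(182.2, np.float64(2.0)), (181.0, np.float64(1.0)), (178.0, np.float64(3.0))]
scene R [(156.0, np.float64(-28.0)), (154.8, np.float64(-27.0)), (150.6, np.float64(-26.0))]
side L [(23.4, np.float64(29.0)), (22.1, np.float64(30.0)), (21.9, np.float64(28.0))]
side R [(74.8, np.float64(-27.0)), (74.8, np.float64(-28.0)), (74.2, np.float64(-29.0))]
```

It clicked to 3 (bar at +2°). I'll back off a little and lay the finger flush with the bar again.

Request:
{"op": "jog_arm", "data": {"deltas": [0,0,0,1,5,0,0,0,0,0,1,9,0,0,0,0,7,-2,9,0,0,0,0,14,-5,9,0,0,0,0,21,-8,8,0,0,0,0,28,-11,6,0,0,0,0,28,-11,5,0,0,0,0,28,-11,5,0,0]}}

```text
clock: 10.05
position: [0.5359, 0.1788, 0.1104]
ee_rot: [0.0, 0.009, 1.0, -0.0]
contact_force: [0.5, -0.2, -0.3]
width: 0.0001
gripper_force: 0.0
```

```bash
python3 st.py; python3 ln.py|grep L
```

```text
10.05 [ 0.5 -0.2 -0.3] [ 0.004  0.001 -0.036] [0.5359 0.1788 0.1104] eff [-1.000e-02 -4.311e+01 -2.056e+01 -2.000e-02  3.000e-02 -4.000e-02] torque on knob 0.044
scene L [(183.0, np.float64(2.0)), (182.7, np.float64(1.0)), (178.1, np.float64(3.0))]
side L [(6.4, np.float64(-109.0)), (6.3, np.float64(-108.0)), (6.3, np.float64(-110.0))]
```

Request:
{"op": "jog_arm", "data": {"deltas": [0,0,0,0,-2.5,0,0,0,0,0,0,-5,0,0,0,0,1,0,-6.5,0,0,0,0,2,0,-8,0,0,0,0,3,0,-9.5,0,0,0,0,4,0,-11,0,0,0,0,4,0,-11,0,0]}}

```text
clock: 10.85
position: [0.5347, 0.1731, 0.1105]
ee_rot: [-0.001, -0.025, 1.0, 0.005]
contact_force: [-1.4, 15.0, 0.8]
width: 0.0001
gripper_force: 7.6
```

```bash
python3 st.py; python3 ln.py|grep 'e L'
```

```text
10.85 [-1.4 15.   0.8] [ 2.373  0.374 -0.029] [0.5347 0.1731 0.1105] eff [ -8.53 -42.42 -20.31  -4.6    0.05  -0.14] torque on knob 0.37200000000000005
scene L [(190.2, np.float64(3.0)), (188.2, np.float64(4.0)), (186.9, np.float64(2.0))]
side L [(8.3, np.float64(-110.0)), (8.2, np.float64(-109.0)), (8.2, np.float64(-111.0))]
```

Request:
{"op": "jog_arm", "data": {"deltas": [0,0,1,0,-0.7,0,0,0,0,2,0,-1.4,0,0,0,0,2,0,-1.4,0,0]}}

```text
clock: 11.25
position: [0.5342, 0.1728, 0.1106]
ee_rot: [-0.001, -0.043, 0.999, 0.006]
contact_force: [-3.4, 17.1, 1.2]
width: 0.0003
gripper_force: 9.0
```

```bash
python3 st.py; python3 ln.py|grep 'e L'
```

```text
11.25 [-3.4 17.1  1.2] [ 2.848  0.538 -0.102] [0.5342 0.1728 0.1106] eff [-10.07 -42.06 -20.42  -5.47  -0.13  -0.15] torque on knob 0.46599999999999997
scene L [(191.6, np.float64(4.0)), (189.2, np.float64(3.0)), (189.0, np.float64(5.0))]
side L [(8.4, np.float64(-114.0)), (8.4, np.float64(-115.0)), (8.3, np.float64(-113.0))]
```

Request:
{"op": "jog_arm", "data": {"deltas": [0,0,0,0,0,0,0,0,0,0,0,0,0,0,0,0,0,0,0,0,0,0,0,0,0,0,0,0]}}

```text
clock: 11.75
position: [0.5342, 0.1728, 0.1106]
ee_rot: [-0.001, -0.042, 0.999, 0.006]
contact_force: [-3.9, 17.6, 1.3]
width: -0.0
gripper_force: 9.0
```

```bash
python3 st.py; python3 ln.py|grep 'e L'
```

```text
11.75 [-3.9 17.6  1.3] [ 2.857  0.579 -0.09 ] [0.5342 0.1728 0.1106] eff [ -9.96 -42.03 -20.42  -5.44  -0.14  -0.08] torque on knob 0.45699999999999996
scene L [(190.4, np.float64(4.0)), (189.8, np.float64(3.0)), (187.8, np.float64(5.0))]
side L [(9.5, np.float64(-129.0)), (9.5, np.float64(-130.0)), (9.4, np.float64(-128.0))]
```

Request:
{"op": "jog_arm", "data": {"deltas": [0,0,1,0,-0.7,0,0,0,0,2,0,-1.4,0,0,0,0,2,0,-1.4,0,0]}}

```text
clock: 12.15
position: [0.5329, 0.1681, 0.1103]
ee_rot: [-0.002, -0.061, 0.998, 0.003]
contact_force: [-5.7, 8.2, 3.3]
width: 0.0001
gripper_force: 4.5
```

```bash
python3 st.py; python3 ln.py|grep 'e L'
```

```text
12.15 [-5.7  8.2  3.3] [1.213 0.89  0.041] [0.5329 0.1681 0.1103] eff [ -4.98 -40.81 -21.9   -2.56  -1.35  -0.08] torque on knob 0.088
scene L [(185.0, np.float64(16.0)), (185.0, np.float64(15.0)), (182.5, np.float64(17.0))]
side L [(12.7, np.float64(19.0)), (12.3, np.float64(18.0)), (12.3, np.float64(17.0))]
```

It is out of the notch at +16°, just short of half-way, and the force is falling. A tiny nudge now.

Request:
{"op": "jog_arm", "data": {"deltas": [0,0,1,0.2,-0.6,0,0,0,0,2,0.3,-1.2,0,0,0,0,2,0.3,-1.2,0,0]}}

```text
clock: 12.55
position: [0.5331, 0.1648, 0.11]
ee_rot: [-0.003, -0.079, 0.997, 0.001]
contact_force: [-4.3, 2.1, 2.2]
width: 0.0001
gripper_force: 2.0
```

```bash
python3 st.py; python3 ln.py|grep 'e L'
```

```text
12.55 [-4.3  2.1  2.2] [ 0.411  0.668 -0.029] [0.5331 0.1648 0.11  ] eff [ -1.93 -41.77 -22.35  -0.92  -1.25  -0.1 ] torque on knob 0.032
scene L [(196.6, np.float64(27.0)), (192.6, np.float64(28.0)), (192.2, np.float64(26.0))]
side L [(20.9, np.float64(55.0)), (20.3, np.float64(56.0)), (19.3, np.float64(57.0))]
```

It is past half-way at +27°. I'll retreat along the normal and see where it settles.

Request:
{"op": "jog_arm", "data": {"deltas": [0,0,0,-1,2,0,0,0,0,0,-3,6,0,0,0,0,0,-6,12,0,0,0,0,0,-7,15,0,0,0,0,0,-7,15,0,0]}}

```text
clock: 13.15
position: [0.5289, 0.1796, 0.1104]
ee_rot: [0.0, -0.079, 0.997, 0.0]
contact_force: [0.5, 0.3, -0.3]
width: 0.0
gripper_force: 0.0
```

```bash
python3 st.py; python3 ln.py
```

```text
13.15 [ 0.5  0.3 -0.3] [-0.005 -0.001 -0.036] [0.5289 0.1796 0.1104] eff [ 1.500e-01 -4.248e+01 -2.060e+01  4.000e-02  0.000e+00  3.000e-02] torque on knob 0.06
scene L [(185.3, np.float64(32.0)), (185.1, np.float64(31.0)), (180.7, np.float64(33.0))]
scene R [(155.5, np.float64(-28.0)), (154.3, np.float64(-27.0)), (150.0, np.float64(-26.0))]
side L [(11.5, np.float64(-114.0)), (11.5, np.float64(-115.0)), (11.5, np.float64(-116.0))]
side R [(75.8, np.float64(-27.0)), (75.8, np.float64(-28.0)), (75.2, np.float64(-29.0))]
```

Near 2 (about +32°). I'll lift clear and check with the wrist camera from the earlier viewpoint.

Request:
{"op": "jog_arm", "data": {"deltas": [0,0,0,0,0,15,0,0,0,0,0,0,40,0,0,0,0,0,0,65,0,0,0,-7,5,5,85,0,0,0,-14,12,10,93,0,0,0,-21,20,16,93,0,0,0,-28,28,22,93,0,0,0,-35,35,28,93,0,0,0,-42,41,33,93,0,0,0,-48,46,37,93,0,0,0,-48,46,37,93,0,0,0,-48,46,37,93,0]}}

```text
clock: 14.45
position: [0.5748, 0.2158, 0.2031]
ee_rot: [-0.0, 0.332, 0.943, -0.0]
contact_force: [0.6, -0.5, 0.0]
width: -0.0003
gripper_force: 0.0
```

```bash
python3 ln.py
python3 - <<'E'
from h import *
import pickle
im,c=shot('wrist','w5.png'); pickle.dump(c,open('w5.pkl','wb'))
x,y=[int(v) for v in proj('wrist',c,[.559,.151,.117])]; x0=max(0,x-75);y0=max(0,y-55)
cv2.imwrite('pics/w5c.png',cv2.resize(im[y0:y0+120,x0:x0+160],None,fx=5,fy=5,interpolation=cv2.INTER_CUBIC)); print(x0,y0)
# compare unmoved things
for n in ['scene','side']:
    a=cv2.imread(f'pics/{n}0.png'); b=imaging.get_image(n); cv2.imwrite(f'pics/{n}9.png',b)
    for nm,(u,v) in ({'cass':(255,320),'pot':(145,250),'tin':(132,175),'mug':(376,290)} if n=='scene' else {'cass':(337,125),'pot':(368,185),'tin':(311,290)}).items():
        t=a[v-25:v+25,u-25:u+25]; r=cv2.matchTemplate(b[v-31:v+31,u-31:u+31],t,cv2.TM_CCOEFF_NORMED); _,m,_,l=cv2.minMaxLoc(r); print(n,nm,m,l[0]-6,l[1]-6)
E
```

```text
scene L [(184.9, np.float64(32.0)), (184.0, np.float64(31.0)), (179.9, np.float64(33.0))]
scene R [(155.5, np.float64(-28.0)), (154.3, np.float64(-27.0)), (150.1, np.float64(-26.0))]
side L [(9.4, np.float64(-93.0)), (9.3, np.float64(-92.0)), (9.3, np.float64(-94.0))]
side R [(75.2, np.float64(-28.0)), (75.1, np.float64(-27.0)), (74.7, np.float64(-29.0))]
101 177
scene cass 0.9799010157585144 0 0
scene pot 0.9979204535484314 0 0
scene tin 0.9988774657249451 0 0
scene mug 0.5181851387023926 0 0
side cass 0.990863561630249 0 0
side pot 0.9996272921562195 0 0
side tin 0.9993874430656433 0 0
```

View pics/w5c.png

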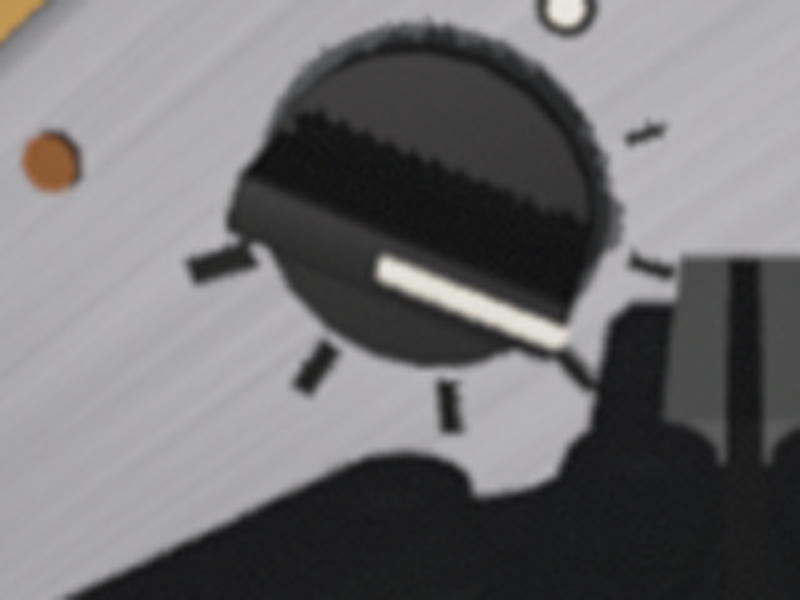

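Run:
```python
from mw import *
wm('w5.pkl',101,177,5,[6,5,4,3,2,1,0],[(222,263),(317,368),(450,405),(578,368),(652,267),(645,132),(567,8)],[(382,268),(560,338)],[(250,180),(230,230),(572,325),(555,350)])
```

```text
axis [0.5593 0.1537] yaw -2.5 r 0.0438 rms 0.0007 line [0.5858 0.168 ] [0.5581 0.153 ] world ang 28.4 rel 30.8 len 0.0315
bar corners [[0.533, 0.146], [0.5371, 0.1367], [0.5853, 0.1711], [0.587, 0.1658]] centre [0.5606 0.1549]
```

The pointer line runs (382,268)-(560,338), so it is at +31°: in the notch of setting 2 (36°) but about 5° short, held by friction. The first notch showed that seating takes almost no force, so I'll nudge it the rest of the way gently.

Request:
{"op": "jog_arm", "data": {"deltas": [0,0,8,-8,-5,0,0,0,0,16,-16,-10,0,0,0,0,24,-24,-15,0,0,0,0,32,-32,-20,0,0,0,0,40,-40,-25,0,0,0,0,48,-48,-30,0,0,0,0,56,-58,-35,-20,0,0,0,64,-58,-35,-45,0,0,0,70,-58,-35,-65,0,0,0,70,-58,-35,-80,0,0,0,70,-58,-35,-88,0,0,0,70,-58,-35,-93,0,0,0,70,-58,-35,-93,0,0,0,70,-55,-40,-93,0,0,0,70,-52,-46,-93,0,0,0,70,-50,-50,-93,0,0,0,70,-48,-54,-93,0,0,0,70,-48,-54,-93,0]}}

```text
clock: 16.5
position: [0.5275, 0.1614, 0.1105]
ee_rot: [0.0, -0.267, 0.964, -0.0]
contact_force: [-0.9, -1.1, 0.7]
width: 0.0001
gripper_force: 0.0
```

```bash
python3 st.py; python3 ln.py|grep 'e L'
```

```text
16.5 [-0.9 -1.1  0.7] [0.    0.058 0.031] [0.5275 0.1614 0.1105] eff [-1.800e-01 -4.181e+01 -2.054e+01 -4.000e-02 -1.000e-02 -4.000e-02] torque on knob -0.075
scene L [(185.6, np.float64(32.0)), (185.1, np.float64(31.0)), (180.9, np.float64(33.0))]
side L [(10.3, np.float64(-110.0)), (10.1, np.float64(-109.0)), (10.1, np.float64(-111.0))]
```

Request:
{"op": "jog_arm", "data": {"deltas": [0,0,0,0.5,-0.9,0,0,0,0,0,1,-1.7,0,0,0,0,0,1.5,-2.6,0,0,0,0,0,2,-3.4,0,0,0,0,0,2,-3.4,0,0]}}

```text
clock: 17.1
position: [0.529, 0.1586, 0.1103]
ee_rot: [0.0, -0.268, 0.964, 0.0]
contact_force: [0.1, 0.1, -0.2]
width: -0.0003
gripper_force: 0.0
```

```bash
python3 st.py; python3 ln.py|grep 'e L'
```

```text
17.1 [ 0.1  0.1 -0.2] [ 0.03  -0.035 -0.03 ] [0.529  0.1586 0.1103] eff [-2.000e-02 -4.188e+01 -2.050e+01 -1.000e-02  1.000e-02 -1.000e-02] torque on knob 0.034999999999999996
scene L [(185.9, np.float64(37.0)), (182.3, np.float64(36.0)), (181.2, np.float64(38.0))]
side L [(33.4, np.float64(33.0)), (33.4, np.float64(32.0)), (33.1, np.float64(34.0))]
```

It is seated at 36-37° with no force. Now I'll take the hand away.

Request:
{"op": "jog_arm", "data": {"deltas": [0,0,0,-2,4,0,0,0,0,0,-6,10,0,0,0,0,0,-9,16,0,0,0,0,0,-9,16,20,0,0,0,0,-9,16,60,0,0,0,0,-9,16,110,0,0,0,0,-40,0,140,0,0,0,0,-80,-30,150,0,0,0,0,-120,-60,150,0,0,0,0,-150,-90,150,0,0,0,0,-150,-90,150,0,0,0,0,-150,-90,150,0]}}

```text
clock: 18.4
position: [0.3786, 0.0688, 0.2608]
ee_rot: [0.001, -0.267, 0.964, 0.0]
contact_force: [1.4, 0.1, 0.7]
width: 0.0001
gripper_force: 0.0
```

```bash
python3 ln.py
python3 - <<'E'
from h import *
for n in ['scene','side']:
    a=cv2.imread(f'pics/{n}0.png'); b=imaging.get_image(n)
    for nm,(u,v) in ({'cass':(255,320),'pot':(145,250),'tin':(132,175),'mug':(376,290)} if n=='scene' else {'cass':(337,125),'pot':(368,185),'tin':(311,290),'mug':(262,112)}).items():
        h=14 if nm=='mug' and n=='side' else 25
        t=a[v-h:v+h,u-h:u+h]; r=cv2.matchTemplate(b[v-h-6:v+h+6,u-h-6:u+h+6],t,cv2.TM_CCOEFF_NORMED); _,m,_,l=cv2.minMaxLoc(r); print(n,nm,round(m,3),l[0]-6,l[1]-6)
E
python3 st.py
```

```text
scene L [(178.5, np.float64(37.0)), (176.5, np.float64(38.0)), (174.9, np.float64(36.0))]
scene R [(150.7, np.float64(-28.0)), (149.7, np.float64(-27.0)), (145.7, np.float64(-26.0))]
side L [(17.8, np.float64(36.0)), (17.5, np.float64(35.0)), (17.2, np.float64(37.0))]
side R [(76.2, np.float64(-27.0)), (76.2, np.float64(-28.0)), (75.6, np.float64(-29.0))]
scene cass 0.98 0 0
scene pot 0.999 0 0
scene tin 0.999 0 0
scene mug 0.998 0 0
side cass 0.991 0 0
side pot 1.0 0 0
side tin 0.999 0 0
side mug 0.998 0 0
18.6 [ 0.8 -0.1 -0.1] [ 0.023 -0.003  0.063] [0.3799 0.0694 0.2603] eff [-1.100e-01 -2.324e+01 -2.442e+01 -1.000e-02  2.000e-02  0.000e+00] torque on knob -0.14600000000000002
```

The left selector is on 2 in both views, the right one is unchanged, and nothing else has moved.

```bash
python3 -c "
from rig import manip; print(manip.sign_off())"
```

```text
the job is handed in; nothing more can be done
None
```

The casserole's (left) selector was pushed with the shut fingertips, two clicks from 4 down to 2 (measured 36–37°, where 2 is 36°), and the hand taken away; the right selector, pots, tin and mug show no shift in the images, though the clicks took up to about 18 N rather than the stated 4 N; handed in at about 19 s.

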